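# Reset the water filter's cartridge counter

### The job

The countertop water filter needs its cartridge counter reset. Gently lift the filter's hinged lid right open until it rests back on its stop, then take the orange-handled reset pin from its white holder, push the small red button recessed under the lid fully down with the pin's tip and keep it down for two seconds. Stand the pin back upright in its holder, guard down on the rim, leave the lid open for the new cartridges and do not disturb the other things on the counter.

Things in the scene. Friction and masses are not known exactly. Their poses are not given: they have to be found in the camera images.
- filter: white water filter, fixed: open-topped housing 150 (x) x 200 (y) x 120 mm high, walls 6 mm, shut by the lid. Origin: centre of its underside; x points from front (handle) to hinge, z up. Inside: grey deck 70 mm up, two blue cartridge caps (64 mm across, to 98 mm up, at x +22, y +-55 mm), a black collar round the button at x -35, y 0. A steel tap sticks out 35 mm at +y, below 55 mm
- lid (a joint): angle of the filter's lid: 0 shut, growing as it opens, 1.75 when it rests on its stop (leaning 10 degrees back past upright). A loose hinge: it falls shut when let go before upright, and stays open beyond. The lid is a white plate 150 x 200 x 10 mm, 0.28 kg
- lid_hinge (a point): point on the hinge axis, middle of the rear (+x) top edge of the housing, 120 mm up; the axis runs along the filter's y. Lid frame: shut, its axes are those of the filter, and the lid lies towards -x
- lid_handle (a point): middle of the lid's handle: a black round bar, 12 mm thick and 110 mm long along the filter's y, 50 mm in front of the lid's front edge and 200 mm from the hinge axis (5 mm above it when shut), carried at its ends by two arms; free space between bar and housing. The axes turn with the lid
- button (a joint): travel of the red spring button: 0 released, 0.005 m fully down; it springs back. Fully down takes about 5 N
- button_top (a point): centre of the red button's top face (15 mm across), 79 mm above the filter's underside. It lies in a black collar of outer diameter 32 mm and bore 18 mm, 7 mm below the collar's top (86 mm up) when released; too narrow for fingers
- pin: reset pin, upright, loose, 110 mm long, 70 g. Origin: centre of its tip (lower end), z along the pin towards the handle. Steel shank 8 mm thick from 0 to 60 mm, black round guard 40 mm across from 60 to 64 mm, orange round handle 18 mm thick from 64 to 110 mm
- holder: white ceramic holder for the pin, fixed: an upright tube 70 mm high, outer diameter 46 mm, bore 24 mm, on a foot 68 mm across. Origin: centre of its underside. The pin hangs in it with its guard on the rim, its tip 10 mm above the underside
- mug: blue mug, 76 mm across, 85 mm high (bystander; origin under its centre)
- tea_tin: green tea tin, 60 x 60 x 100 mm high (bystander; origin under its centre)
- jar: glass storage jar with cork lid, 80 mm across, 130 mm high (bystander; origin under its centre)
- cartridge: white spare filter cartridge with blue end, 60 mm across, 105 mm high, standing (bystander; origin under its centre)
- spoon: wooden spoon lying on the counter (bystander)
Things that resemble listed ones, but are neither listed nor needed, are in the scene too. There is more than one size of the pin; the one meant has the size given above.

How it is judged:
On the way, in this order (a step that is already met when the one before it is completed fails the run):
1. the lid rests open on its stop (value of joint lid above 1.68 rad and contact force between lid and the arm below 0.1 N and contact force between lid and the fingers below 0.1 N), for 0.2 s.
2. the red button is held fully down by the pin for two seconds (value of joint button above 0.004 m and contact force between pin and button above 0.5 N), for 1.5 s.
At the end, for the whole second after the job is handed in: The lid rests open on its stop (angle over 1.68), the button is released (under 1.5 mm), and the pin stands at rest in its holder: tip within 14 mm of the holder's axis, upright within 0.1 rad, guard on the rim (tip 10 mm +- 4 mm above the holder's underside) (value of joint lid above 1.68 rad and value of joint button below 0.0015 m and horizontal distance between pin and holder below 0.014 m and z of pin in the frame of holder between 0.006 and 0.014 m and angle between pin's own z axis and vertical below 0.1 rad and linear speed of pin below 0.02 m/s); the robot touches nothing.
It fails at once if the lid is flung open (opening faster than 4 rad/s) (velocity of joint lid above 4 rad/s).
It fails at once if a bystander (mug, tea tin, jar, cartridge, spoon) is moved more than 40 mm (distance of any of mug, tea_tin, jar, cartridge, spoon from where it was at the start of the episode above 0.04 m).
It fails at once if a standing bystander is knocked over (tilted more than 0.4 rad) (angle between any of mug, tea_tin, jar, cartridge's own z axis and vertical above 0.4 rad).
It also fails if it takes over 72 s, if anything falls off the work surface, if the arm or the gripper's body presses on something with over 40 N, if the wrist force passes 120 N, or if a joint passes its speed limit or range.

### The arm

A 6-joint arm with a two-finger parallel gripper is mounted at the origin on the work surface. World frame = base frame: x ahead of the robot, y to its left, z up, the work surface at z = 0. Lengths are in m, angles in rad, forces in N, time in s.
With the tool pointing down it reaches from about 0.3 to 0.775 m from the base axis. Payload 14.6 kg.
Tool frame: the origin (TCP) lies midway between the tips of the shut fingers; the grasp point (between the pads) lies 19 mm behind it (ctrl.pinch_z is the z of the grasp point in the tool frame, in m); z points along the fingers, y is the line along which they close (so a half turn about z gives the same grasp; the last joint's range is limited). The gripper opens to 94 mm and grips with 3 to 60 N. Pads are 16 mm wide; open, the fingers measure 119 mm over their backs; the gripper's body (75 mm by 177 mm) begins 78 mm behind the grasp point.
Start: joints at [-1.183, 0.3, 1.521, -0, 1.321, -0.067], TCP at [0.242, -0.494, 0.171] pointing down, gripper open.
Joint ranges: [-3.03, 3.03], [-0.79, 2.21], [0.23, 2.52], [-1.04, 4.18], [0, 3.07], [-2.55, 2.55]. Speed limits (rad/s): [2.22, 2.22, 2.57, 3.14, 3.14, 3.14].

### API

Orientations are given as [roll, pitch, yaw] about the fixed x, y, z axes, in that order (R = Rz(yaw) Ry(pitch) Rx(roll)).
In Python, from station import ctrl, camera, ticket gives the robot as it stands. The module is installed in compiled form; this text tells all that it offers.
- The arm moves only by the shell command python3 -m inch 'ROWS' [FORCE]. ROWS is text: rows parted by semicolons, each of 7 numbers parted by spaces: the opening, from -1 (shut) to 1 (fully open), then the shift along the tool's x, y, z in units of 0.03 m (1.0 is 0.03 m), then the turn, a rotation vector about the tool's x, y, z in units of 10 degrees (1.0 is 10 degrees). In form: grip dx dy dz rx ry rz; .... A call has 1 to 10 rows; each row shifts and turns the commanded pose from where the row before left it, along the tool's axes as they then stand; what a row does not reach is not made up. A row lasts 1/8 s, in which the tool goes at most 62.5 mm and 10.7 degrees, less where a joint would pass 70% of its speed; a pose out of reach is approached as far as the arm can. A call with a number of a shift or a turn outside -1 to 1 is refused whole. A call with a gripper value outside its range is refused whole. The fingers move at their own pace and stop on an object; FORCE is the grip in N (left out, the last holds). Time passes only in rows, so rows that do not move let the fingers close. It gives the time, the measured TCP pose, the force, the opening and the grip force at its end, in the units of the state.
- ctrl.get_obs(): the state, without advancing time (a new reading comes with each control period).
- camera(name): name is "side" or "top"; returns a dict with "img" (384x512x3 uint8, blue, green, red), "range_z" (384x512 float32, m along the optical axis (not along the pixel's ray), 0 where there is no reading), "intrinsics" (3x3 intrinsics, pixels), "k1" (the pictures are not rectified: a ray, as slopes to the right and down, at radius r is drawn at 1 + k1 r^2 times it, then the intrinsics apply), "view" (4x4, takes a point from world to camera coordinates). Camera axes: x right, y down, z forward; pixel columns grow to the right and rows downward; lengths in m; the calibration is good to about 2 mm. A picture is of the moment at which its call begins.
- ticket.hand_in(): hands the job in; it is judged then, once.
The state is a dict: "time_s": time; "qpos": joint angles; "joint_vel": joint speeds; "tau": joint torques, N m; "ee_pos": TCP position; "eef_rot": TCP orientation; "force": force on the tool from outside, world axes, zero at the start; "moment": the same for the moment, N m; "grip_width": finger opening in m; "grip_force": force on a finger pad.
Only numpy, scipy, OpenCV 4.12 (cv2) and the standard library are available. Lean on these libraries where they do the work, as an engineer would, in place of code of your own. Each camera call takes 0.05 s, during which the arm holds its last target. There are 200 camera calls.

## Working session

There is one attempt and no reset: what is moved stays moved. The work goes in short steps, Python scripts to look and compute and a shell command to move; the robot and the scene stay as the last step left them, time stands still between calls to the robot, and variables do not carry over. Pictures are saved under pics/ and viewed, at most 10 in all, crops included, and the job is handed in when it is done.

```bash
mkdir -p pics; cat > h.py <<'E'
import numpy as np, cv2
from station import ctrl, camera
def cloud(c):
    K=np.array(c["intrinsics"]);k1=c["k1"];z=c["range_z"];h,w=z.shape
    u,v=np.meshgrid(np.arange(w),np.arange(h))
    d=np.array(K,float);dist=np.array([k1,0,0,0,0],float)
    p=cv2.undistortPoints(np.stack([u,v],-1).reshape(-1,1,2).astype(np.float64),d,dist).reshape(h,w,2)
    P=np.dstack([p[...,0]*z,p[...,1]*z,z]);T=np.linalg.inv(np.array(c["view"]))
    W=P@T[:3,:3].T+T[:3,3]; W[z<=0]=np.nan
    return W
E
python3 - <<'E'
from h import *
for n in("top","side"):
    c=camera(n);cv2.imwrite(f"pics/{n}0.png",c["img"]);np.savez(f"{n}0.npz",**c)
    print(n,c["k1"],np.linalg.inv(c["view"]).round(3).tolist(),np.array(c["intrinsics"]).round(1).tolist())
o=ctrl.get_obs();print(o,ctrl.pinch_z)
E
```

```text
top -0.12085050892376914 [[-0.005, -0.996, 0.094, 0.433], [-1.0, 0.003, -0.016, 0.009], [0.016, -0.094, -0.995, 1.255], [0.0, 0.0, 0.0, 1.0]] [[429.4, 0.0, 256.6], [0.0, 429.4, 191.0], [0.0, 0.0, 1.0]]
side -0.003526334754712902 [[-0.777, -0.348, 0.524, -0.143], [-0.629, 0.46, -0.626, 0.825], [-0.023, -0.817, -0.577, 0.852], [0.0, 0.0, 0.0, 1.0]] [[471.4, 0.0, 256.2], [0.0, 471.4, 193.0], [0.0, 0.0, 1.0]]
{'time_s': 0.1, 'qpos': array([-1.18260174e+00,  3.00389973e-01,  1.52150494e+00, -2.25890054e-05,
        1.32069850e+00, -6.65939297e-02]), 'joint_vel': array([ 0.00050888, -0.00116669, -0.00077399, -0.00024717,  0.00042543,
       -0.00136229]), 'tau': array([ 1.94447231e-03, -5.32641685e+01, -3.53282511e+01,  7.10023334e-02,
        2.35034066e-02, -6.22244784e-05]), 'ee_pos': array([ 0.2414939 , -0.49385232,  0.17056306]), 'eef_rot': array([-3.14059265e+00, -4.47633953e-05,  4.54794099e-01]), 'force': array([-0.08548356, -0.53887916,  0.43480914]), 'moment': array([0.02492866, 0.02644139, 0.02639051]), 'grip_force': 0.0, 'grip_width': 0.09452183489498041} -0.0188
```

View pics/top0.png

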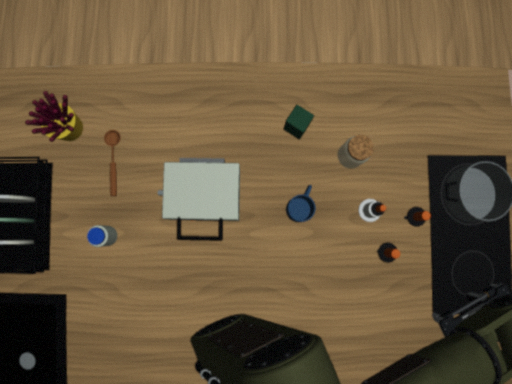

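View pics/side0.png

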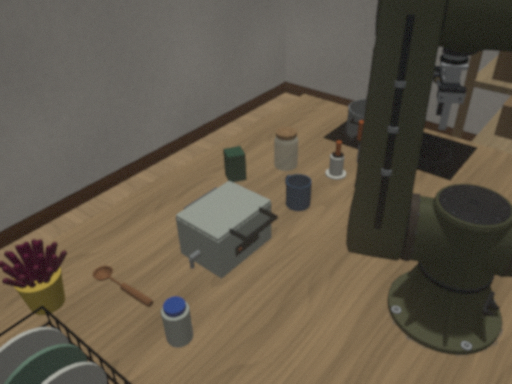

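The top view shows the filter lid at (201,191) with its handle bar at (200,238). There are three orange handles: (379,208) over a white holder, and (424,216) and (394,253) over black ones. The side view shows the first in its white holder at (337,160). I'll measure these and enlarge the crop to confirm which pin is meant.

```bash
python3 - <<'E'
from h import *
for n in("top","side"):
    c=dict(np.load(n+"0.npz"));W=cloud(c);I=c["img"].astype(int);np.save(n+"W.npy",W)
    hsv=cv2.cvtColor(c["img"],cv2.COLOR_BGR2HSV)
    m=((hsv[...,0]<14)&(hsv[...,1]>170)&(hsv[...,2]>90)).astype(np.uint8)
    k,l,s,ce=cv2.connectedComponentsWithStats(m)
    for i in range(1,k):
        if s[i,4]>12:
            w=W[l==i];print(n,s[i],ce[i].round(1),np.nanmedian(w,0).round(3),"zmax",np.nanmax(w[:,2]).round(3),np.nanmin(w[:,2]).round(3))
    if n=="top":
        # lid plate
        m=(np.abs(W[...,2]-.127)<.012)&(I.sum(2)>330)
        k,l,s,ce=cv2.connectedComponentsWithStats(m.astype(np.uint8))
        for i in range(1,k):
            if s[i,4]>300:
                p=W[l==i];print("lid",s[i],np.median(p[:,2]).round(4),cv2.minAreaRect(p[:,:2].astype(np.float32)))
        m=(np.abs(W[...,2]-.127)<.025)&(I.sum(2)<120); m[:,:170]=0;m[:,235:]=0
        m[:210]=0;m[250:]=0
        p=W[m];print("handle",len(p),np.median(p[:,2]),cv2.minAreaRect(p[:,:2].astype(np.float32)))
        for nm,(u,v) in dict(holder=(365,209),mug=(300,212),jar=(358,145),cart=(97,236),tin=(298,120),barmid=(200,238)).items():
            print(nm,W[v-2:v+3,u-2:u+3].reshape(-1,3)[12].round(3),W[v,u].round(3))
        a=c["img"][180:280,340:460]
    else: a2=c["img"][100:200,300:420]
cv2.imwrite("pics/crop.png",np.hstack([cv2.resize(x,(400,333),interpolation=cv2.INTER_CUBIC) for x in(a,a2)]))
W=np.load("topW.npy");
# holder rim/foot points
m=(W[...,0]>.3)&(W[...,0]<.5);
for u0,u1,v0,v1 in((350,392,190,228),):
    p=W[v0:v1,u0:u1].reshape(-1,3)
    for a,b in((.005,.03),(.06,.075),(.075,.09),(.1,.14)):
        q=p[(p[:,2]>a)&(p[:,2]<b)]
        if len(q)>4: print(a,b,len(q),cv2.minEnclosingCircle(q[:,:2].astype(np.float32)),q.mean(0).round(3))
E
```

```text
top [380 205   6   6  31] [382.5 207.6] [ 0.493 -0.347  0.119] zmax 0.124 0.114
top [422 211   9   9  65] [425.7 215.2] [ 0.472 -0.454  0.154] zmax 0.159 -0.002
top [391 249   9  10  67] [395.  253.2] [ 0.374 -0.368  0.154] zmax 0.158 0.092
lid [ 162  162   77   58 4211] 0.1299 ((0.5428251028060913, 0.1387200802564621), (0.19884857535362244, 0.15180599689483643), 89.01770782470703)
handle 273 0.1303826885153525 ((0.43940916657447815, 0.14056894183158875), (0.11868395656347275, 0.05227070674300194), 89.8370590209961)
holder [ 0.494 -0.322  0.038] [ 0.494 -0.322  0.038]
mug [ 0.489 -0.139 -0.003] [ 0.489 -0.139 -0.003]
jar [ 0.663 -0.284  0.127] [ 0.663 -0.284  0.127]
cart [0.42  0.422 0.103] [0.42  0.422 0.103]
tin [ 0.738 -0.125  0.102] [ 0.738 -0.125  0.102]
barmid [0.416 0.139 0.13 ] [0.416 0.139 0.13 ]
0.005 0.03 117 ((0.49533823132514954, -0.3450949490070343), 0.06900498270988464) [ 0.494 -0.335  0.01 ]
0.06 0.075 139 ((0.49372848868370056, -0.34471333026885986), 0.02364237979054451) [ 0.493 -0.339  0.07 ]
0.075 0.09 38 ((0.4939740002155304, -0.3488505184650421), 0.019189925864338875) [ 0.495 -0.344  0.079]
0.1 0.14 46 ((0.4958471357822418, -0.3489311933517456), 0.009843168780207634) [ 0.495 -0.347  0.117]
```

View pics/crop.png

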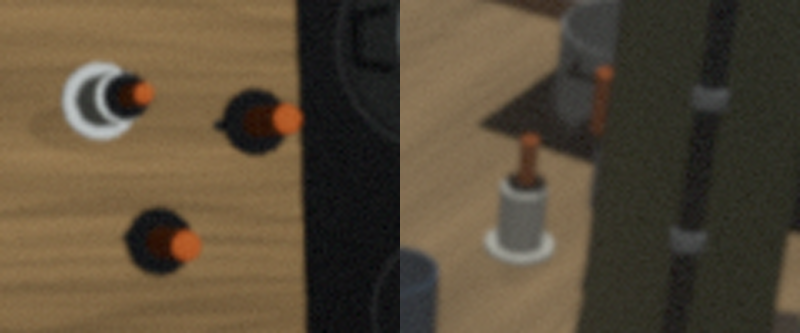

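The pin meant is at top pixel (382,207). It stands in the white holder and its top is 0.12 m up, which equals 10 + 110 mm. The pins at (425,215) and (395,253) are 0.158 m tall, thicker and in black holders, so they are lookalikes.

The rest checks out. The lid measures 0.199 x 0.152 m at z 0.130, centred on (0.543, 0.139), and the bar is at about (0.417, 0.139, 0.125). I'll straddle the bar with the tool pointing down and the fingers closing along world x.

```bash
python3 -m inch '-0.15 0 0 -0.6 0 0 -1;-0.15 0 0 -0.6 0 0 -1;-0.15 0 0 -0.6 0 0 -1;-0.15 0 0 -0.6 0 0 -1;-0.15 0 0 -0.6 0 0 -1;-0.15 0 0 -0.6 0 0 -1;-0.15 0 0 -0.6 0 0 -0.394' 
python3 -m inch '-0.15 0.88 0.245 0 0 0 0;-0.15 0.88 0.245 0 0 0 0;-0.15 0.88 0.245 0 0 0 0;-0.15 0.88 0.245 0 0 0 0;-0.15 0.88 0.245 0 0 0 0;-0.15 0.88 0.245 0 0 0 0;-0.15 0.88 0.245 0 0 0 0;-0.15 0.88 0.245 0 0 0 0'
```

```text
time_s: 0.98
ee_pos: [0.2415, -0.494, 0.2973]
eef_rot: [-3.141, -0.001, 1.575]
force: [0.4, 0.3, 0.2]
grip_width: 0.04
grip_force: 0.0
time_s: 1.98
ee_pos: [0.3005, -0.2819, 0.2968]
eef_rot: [-3.141, -0.0, 1.571]
force: [0.9, -0.1, -0.6]
grip_width: 0.0399
grip_force: 0.0
```

```bash
python3 -m inch '-0.15 0.88 0.245 0 0 0 0;-0.15 0.88 0.245 0 0 0 0;-0.15 0.88 0.245 0 0 0 0;-0.15 0.88 0.245 0 0 0 0;-0.15 0.88 0.245 0 0 0 0;-0.15 0.88 0.245 0 0 0 0;-0.15 0.88 0.245 0 0 0 0;-0.15 0.88 0.245 0 0 0 0' 
python3 -m inch '-0.15 0.88 0.245 0 0 0 0;-0.15 0.88 0.245 0 0 0 0;-0.15 0.88 0.245 0 0 0 0;-0.15 0.88 0.245 0 0 0 0;-0.15 0.88 0.245 0 0 0 0;-0.15 0.88 0.245 0 0 0 0;-0.15 0.88 0.245 0 0 0 0;-0.15 0.88 0.22 0 0 0 0'
python3 -m inch '-0.15 0 0 0.8 0 0 0;-0.15 0 0 0.8 0 0 0;-0.15 0 0 0.8 0 0 0;-0.15 0 0 0.8 0 0 0;-0.15 0 0 0.8 0 0 0;-0.15 0 0 0.8 0 0 0;-0.15 0 0 0.8 0 0 0;-0.15 0 0 0.77 0 0 0;-0.15 0 0 0 0 0 0'
```

```text
time_s: 2.98
ee_pos: [0.3592, -0.0708, 0.2969]
eef_rot: [-3.141, -0.0, 1.571]
force: [-0.2, -0.4, -0.9]
grip_width: 0.0401
grip_force: 0.0
time_s: 3.98
ee_pos: [0.4173, 0.1404, 0.2968]
eef_rot: [-3.141, 0.0, 1.571]
force: [-0.2, 0.3, -1.0]
grip_width: 0.0402
grip_force: 0.0
time_s: 5.1
ee_pos: [0.4163, 0.1393, 0.1048]
eef_rot: [-3.139, 0.001, 1.571]
force: [0.6, 0.1, 0.1]
grip_width: 0.0401
grip_force: 0.0
```

Now close gently and check the width, which should be about 12 mm.

```bash
python3 -m inch '-1 0 0 0 0 0 0;-1 0 0 0 0 0 0;-1 0 0 0 0 0 0;-1 0 0 0 0 0 0;-1 0 0 0 0 0 0' 15
python3 - <<'E'
import numpy as np
# bar relative to hinge: (-.2,.005); arc deltas in rows units (y=tool y=+x, dz=-z)
th=np.linspace(0,1.72,16)
x=-.2*np.cos(th)+.005*np.sin(th); z=.2*np.sin(th)+.005*np.cos(th)
for a,b,c in zip(np.diff(x)/.03,-np.diff(z)/.03,th[1:]): print(round(c,2),round(a,3),round(b,3))
print(x[-1]-x[0],z[-1]-z[0])
E
```

```text
time_s: 5.72
ee_pos: [0.4173, 0.1395, 0.106]
eef_rot: [3.141, -0.0, 1.571]
force: [0.9, 0.1, -0.2]
grip_width: 0.0005
grip_force: 0.0
0.11 0.063 -0.762
0.23 0.15 -0.749
0.34 0.234 -0.727
0.46 0.316 -0.696
0.57 0.394 -0.655
0.69 0.466 -0.606
0.8 0.532 -0.548
0.92 0.591 -0.484
1.03 0.643 -0.413
1.15 0.686 -0.337
1.26 0.72 -0.256
1.38 0.745 -0.172
1.49 0.759 -0.086
1.61 0.764 0.002
1.72 0.759 0.089
0.23467458888429626 0.19203469969958348
```

The fingers closed fully, so the bar isn't between the pads. I'll look.

```bash
python3 - <<'E'
from h import *
c=camera("side");cv2.imwrite("pics/s1.png",cv2.resize(c["img"][140:300,150:350],(700,560)))
W=cloud(c);I=c["img"].astype(int)
c2=camera("top");W2=cloud(c2);cv2.imwrite("pics/t1.png",cv2.resize(c2["img"][140:260,140:280],(700,600)))
for v in range(228,250,2): print(v,W2[v,185].round(3),W2[v,215].round(3))
W0=np.load("topW.npy")
for v in range(222,246,1): print(v,W0[v,190].round(3),W0[v,179].round(3))
E
```

```text
228 [0.44  0.132 0.439] [ 0.443  0.11  -0.   ]
230 [0.436 0.131 0.444] [0.437 0.11  0.   ]
232 [0.432 0.131 0.444] [ 0.431  0.11  -0.   ]
234 [0.428 0.13  0.446] [ 0.426  0.11  -0.   ]
236 [0.425 0.13  0.447] [0.421 0.1   0.128]
238 [0.421 0.13  0.448] [0.416 0.1   0.128]
240 [0.417 0.13  0.448] [0.408 0.11  0.001]
242 [0.413 0.13  0.447] [0.412 0.077 0.409]
244 [0.41  0.13  0.446] [0.409 0.077 0.413]
246 [0.406 0.13  0.445] [0.405 0.077 0.414]
248 [0.402 0.13  0.445] [0.401 0.077 0.414]
222 [0.461 0.183 0.   ] [0.458 0.194 0.131]
223 [0.458 0.183 0.001] [0.455 0.194 0.129]
224 [ 0.455  0.183 -0.001] [0.453 0.194 0.131]
225 [0.452 0.183 0.001] [0.45  0.194 0.13 ]
226 [ 0.449  0.184 -0.004] [0.447 0.195 0.124]
227 [ 0.446  0.183 -0.003] [0.445 0.194 0.129]
228 [ 0.443  0.183 -0.001] [0.442 0.194 0.129]
229 [0.44  0.183 0.001] [0.44  0.194 0.128]
230 [0.437 0.183 0.   ] [0.437 0.194 0.132]
231 [0.434 0.183 0.   ] [0.434 0.194 0.13 ]
232 [0.432 0.183 0.001] [0.432 0.194 0.13 ]
233 [ 0.429  0.184 -0.004] [0.429 0.193 0.133]
234 [ 0.426  0.184 -0.004] [0.426 0.195 0.125]
235 [0.424 0.166 0.123] [0.424 0.194 0.129]
236 [0.421 0.165 0.129] [0.421 0.194 0.13 ]
237 [0.419 0.165 0.13 ] [0.419 0.194 0.129]
238 [0.416 0.165 0.129] [0.416 0.193 0.132]
239 [0.413 0.165 0.127] [0.413 0.194 0.126]
240 [ 0.408  0.183 -0.002] [ 0.408  0.215 -0.003]
241 [ 0.405  0.183 -0.002] [ 0.405  0.215 -0.001]
242 [ 0.402  0.183 -0.002] [ 0.403  0.215 -0.001]
243 [ 0.4    0.183 -0.003] [ 0.399  0.216 -0.007]
244 [ 0.397  0.183 -0.005] [0.397 0.215 0.001]
245 [ 0.394  0.183 -0.   ] [0.394 0.215 0.001]
```

View pics/s1.png

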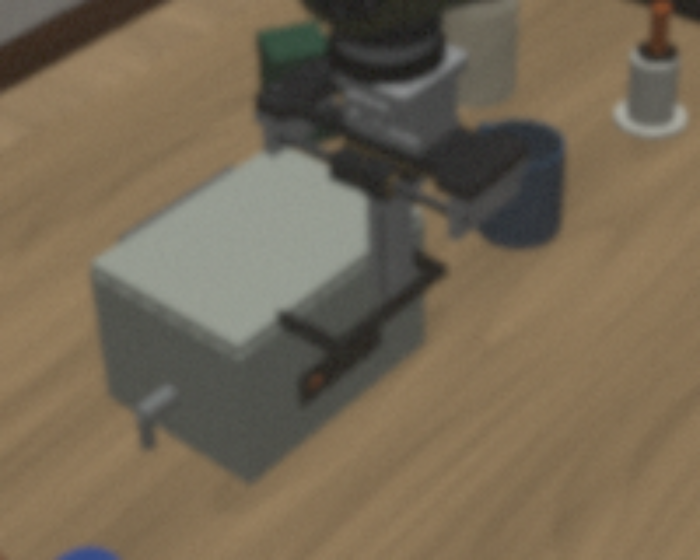

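The side crop shows the fingers ending at about (395,295), right where the bar passes, with the bar running from (345,345) to (440,270). I'll use depth to find where the fingers really are.

```bash
python3 - <<'E'
from h import *
c=camera("side");W=cloud(c);I=c["img"]
# crop scale 3.5 from (150,140)
for v in range(190,236,2):
    for u in (256,260,263,266):
        print(u,v,W[v,u].round(3),I[v,u],end=' | ')
    print()
print(ctrl.get_obs()["grip_width"])
E
```

```text
256 190 [0.403 0.173 0.259] [42 42 44] | 260 190 [0.394 0.17  0.261] [47 51 56] | 263 190 [0.394 0.159 0.255] [47 61 67] | 266 190 [0.394 0.149 0.249] [31 38 40] | 
256 192 [0.405 0.171 0.252] [39 42 42] | 260 192 [0.395 0.169 0.255] [42 53 57] | 263 192 [0.392 0.163 0.253] [65 69 72] | 266 192 [0.384 0.161 0.255] [52 50 52] | 
256 194 [0.404 0.172 0.247] [42 45 46] | 260 194 [0.396 0.168 0.249] [43 51 56] | 263 194 [0.39  0.165 0.249] [56 59 61] | 266 194 [0.381 0.165 0.253] [63 62 65] | 
256 196 [0.424 0.149 0.22 ] [58 59 60] | 260 196 [0.394 0.17  0.245] [41 46 51] | 263 196 [0.404 0.148 0.228] [63 67 67] | 266 196 [0.405 0.136 0.221] [59 62 62] | 
256 198 [0.425 0.147 0.212] [78 79 77] | 260 198 [0.414 0.146 0.217] [65 66 65] | 263 198 [0.406 0.145 0.22 ] [74 76 76] | 266 198 [0.406 0.134 0.214] [73 76 75] | 
256 200 [0.426 0.146 0.206] [78 79 78] | 260 200 [0.413 0.147 0.212] [72 74 73] | 263 200 [0.404 0.148 0.217] [76 78 75] | 266 200 [0.404 0.136 0.21 ] [76 78 79] | 
256 202 [0.425 0.148 0.202] [81 83 82] | 260 202 [0.414 0.146 0.206] [68 69 71] | 263 202 [0.404 0.147 0.211] 
[... 2016 characters left out ...]
122] [47 49 53] | 
256 228 [0.467 0.101 0.072] [61 66 65] | 260 228 [0.413 0.15  0.131] [40 45 46] | 263 228 [0.412 0.14  0.125] [49 52 55] | 266 228 [0.466 0.06  0.045] [69 73 73] | 
256 230 [0.417 0.16  0.13 ] [44 51 51] | 260 230 [0.412 0.151 0.126] [44 50 51] | 263 230 [0.464 0.075 0.049] [62 69 67] | 266 230 [0.468 0.058 0.037] [72 78 77] | 
256 232 [0.413 0.166 0.129] [40 45 46] | 260 232 [0.469 0.082 0.045] [63 67 68] | 263 232 [0.465 0.074 0.041] [72 77 79] | 266 232 [0.464 0.064 0.035] [74 81 80] | 
256 234 [0.412 0.167 0.124] [38 44 43] | 260 234 [0.467 0.085 0.04 ] [74 80 78] | 263 234 [0.466 0.074 0.034] [73 77 78] | 266 234 [0.465 0.062 0.026] [74 80 80] | 
0.0005411722339427622
```

View pics/t1.png

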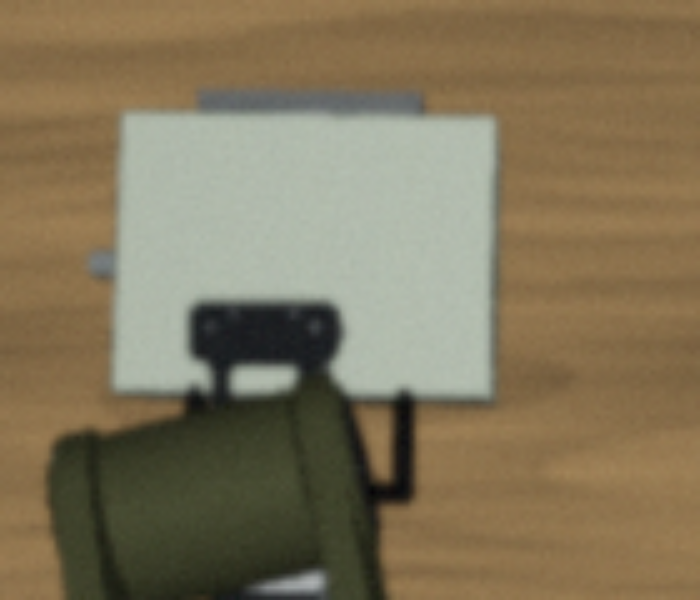

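The fingers end at z ≈ 0.141 by depth, while the reported TCP is 0.106, and they sit just above the bar (top at 0.131). x and y agree. So the real tip is about 36 mm higher than reported. I'll open, descend that much and check again.

```bash
python3 -m inch '-0.15 0 0 -0.1 0 0 0;-0.15 0 0 0 0 0 0;-0.15 0 0 0 0 0 0;-0.15 0 0 0 0 0 0;-0.15 0 0 0.4 0 0 0;-0.15 0 0 0.4 0 0 0;-0.15 0 0 0.4 0 0 0;-0.15 0 0 0 0 0 0'
python3 - <<'E'
from h import *
c=camera("side");W=cloud(c)
b=W.reshape(-1,3);g=(b[:,1]>.125)&(b[:,1]<.16)&(b[:,0]>.37)&(b[:,0]<.40)&(b[:,2]>.05)&(b[:,2]<.2)
print(len(b[g]),np.sort(b[g][:,2])[:15].round(3),np.median(b[g],0).round(3))
cv2.imwrite("pics/s2.png",cv2.resize(c["img"][140:300,150:350],(700,560)))
E
```

```text
time_s: 6.88
ee_pos: [0.4167, 0.1393, 0.0718]
eef_rot: [-3.14, 0.001, 1.571]
force: [-0.5, 0.9, 0.6]
grip_width: 0.0401
grip_force: 0.0
199 [0.108 0.109 0.111 0.112 0.113 0.114 0.114 0.115 0.115 0.115 0.115 0.116
 0.117 0.117 0.119] [0.385 0.145 0.152]
```

View pics/s2.png

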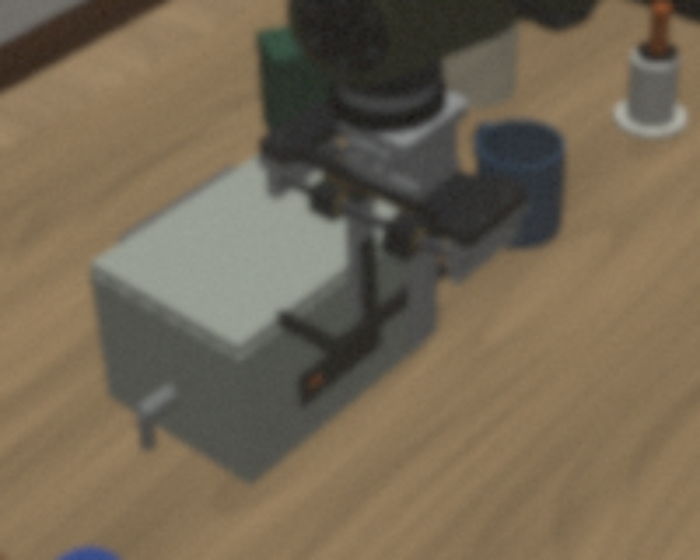

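The fingers now straddle the bar: the tip measures 0.108 against a reported 0.072, which confirms the +36 mm offset. Now close.

```bash
python3 -m inch '-1 0 0 0 0 0 0;-1 0 0 0 0 0 0;-1 0 0 0 0 0 0;-1 0 0 0 0 0 0;-1 0 0 0 0 0 0' 15
```

```text
time_s: 7.55
ee_pos: [0.4171, 0.1395, 0.0731]
eef_rot: [-3.141, -0.0, 1.571]
force: [-3.8, -0.4, 5.2]
grip_width: 0.0116
grip_force: 15.0
```

Gripped at 11.6 mm. Now follow the arc of the hinge.

```bash
python3 -m inch '-1 0 0.06 -0.76 0 0 0;-1 0 0.15 -0.75 0 0 0;-1 0 0.23 -0.73 0 0 0;-1 0 0.32 -0.7 0 0 0;-1 0 0.39 -0.655 0 0 0'
python3 -m inch '-1 0 0.47 -0.61 0 0 0;-1 0 0.53 -0.55 0 0 0;-1 0 0.59 -0.485 0 0 0;-1 0 0.64 -0.41 0 0 0;-1 0 0.69 -0.34 0 0 0'
```

```text
time_s: 8.18
ee_pos: [0.4504, 0.1389, 0.1813]
eef_rot: [-3.137, 0.001, 1.571]
force: [-9.2, -5.9, 4.2]
grip_width: 0.0113
grip_force: 15.0
time_s: 8.8
ee_pos: [0.54, 0.1388, 0.2537]
eef_rot: [3.141, 0.001, 1.57]
force: [-2.1, -3.6, 1.1]
grip_width: 0.0115
grip_force: 15.0
```

```bash
python3 -m inch '-1 0 0.72 -0.256 0 0 0;-1 0 0.745 -0.17 0 0 0;-1 0 0.76 -0.09 0 0 0;-1 0 0.76 0 0 0 0;-1 0 0.6 0.06 0 0 0;-1 0 0 0 0 0 0'
```

```text
time_s: 9.55
ee_pos: [0.6477, 0.1388, 0.2656]
eef_rot: [-3.142, 0.001, 1.57]
force: [0.8, -4.3, -0.4]
grip_width: 0.0116
grip_force: 15.0
```

```bash
python3 -m inch '-0.1 0 0 0 0 0 0;-0.1 0 0 0 0 0 0;-0.1 0 0 0 0 0 0;-0.1 0 0 -0.5 0 0 0;-0.1 0 0 -0.8 0 0 0;-0.1 0 0 -0.8 0 0 0;-0.1 0 0 0 0 0 0;-0.1 0 0 0 0 0 0'
python3 - <<'E'
from h import *
c=camera("top");np.savez("t2.npz",**c);cv2.imwrite("pics/t2.png",cv2.resize(c["img"][110:260,120:320],(800,600)))
E
```

```text
time_s: 10.55
ee_pos: [0.6468, 0.1395, 0.3285]
eef_rot: [-3.141, 0.0, 1.571]
force: [0.2, 0.4, -0.7]
grip_width: 0.0423
grip_force: 0.0
```

View pics/t2.png

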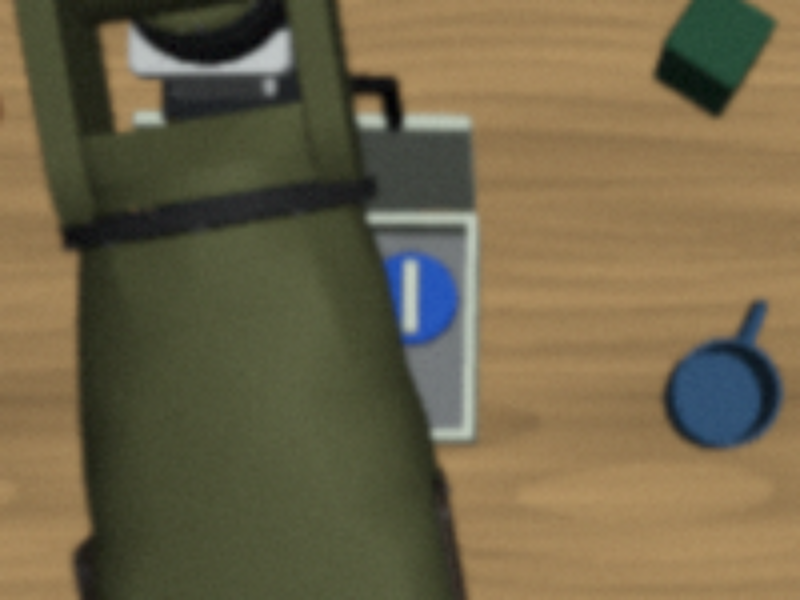

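The lid stands open, with its inner side and the blue cap visible and its top edge at about row 120. Next, the pin at (0.495, -0.348).

```bash
python3 -m inch '0.2 -0.9 -0.28 0 0 0 0;0.2 -0.9 -0.28 0 0 0 0;0.2 -0.9 -0.28 0 0 0 0;0.2 -0.9 -0.28 0 0 0 0;0.2 -0.9 -0.28 0 0 0 0;0.2 -0.9 -0.28 0 0 0 0;0.2 -0.9 -0.28 0 0 0 0;0.2 -0.9 -0.28 0 0 0 0;0.2 -0.9 -0.28 0 0 0 0'
python3 - <<'E'
from h import *
c=camera("top");W=cloud(c);I=c["img"];np.savez("t3.npz",**c)
hsv=cv2.cvtColor(I,cv2.COLOR_BGR2HSV)
m=(((hsv[...,0]<10)|(hsv[...,0]>170))&(hsv[...,1]>120)&(hsv[...,2]>60)).astype(np.uint8)
k,l,s,ce=cv2.connectedComponentsWithStats(m)
for i in range(1,k):
    if s[i,4]>4: print(s[i],ce[i].round(1),np.nanmedian(W[l==i],0).round(3))
b=W.reshape(-1,3)
# collar: z~.086 within housing
g=(abs(b[:,0]-.508)<.03)&(abs(b[:,1]-.139)<.03)&(abs(b[:,2]-.086)<.004)
print("collar",g.sum(),cv2.minEnclosingCircle(b[g][:,:2].astype(np.float32)))
g=(abs(b[:,0]-.54)<.12)&(abs(b[:,1]-.139)<.12)&(abs(b[:,2]-.12)<.006)
print("rim",g.sum(),cv2.minAreaRect(b[g][:,:2].astype(np.float32)))
g=(b[:,0]>.6)&(b[:,0]<.7)&(abs(b[:,1]-.139)<.12)&(b[:,2]>.2)
print("lid top",g.sum(),b[g][:,0].max(),b[g][:,2].max())
# pin again
g=(abs(b[:,0]-.495)<.03)&(abs(b[:,1]+.347)<.03)&(b[:,2]>.1)&(b[:,2]<.14); print("pin",g.sum(),b[g].mean(0).round(4))
E
```

```text
time_s: 11.72
ee_pos: [0.5707, -0.1043, 0.3284]
eef_rot: [-3.14, -0.0, 1.571]
force: [0.2, -0.1, -0.1]
grip_width: 0.0563
grip_force: 0.0
[43 91 12 15 69] [48.5 97.1] [0.802 0.569 0.134]
[63 95  4  6 14] [64.5 97.1] [0.797 0.514 0.141]
[ 25  99  21  26 166] [ 35.3 111.7] [0.754 0.596 0.141]
[54 98  3  4  6] [55.  99.5] [0.794 0.546 0.129]
[ 62 102   4   5  11] [ 63.5 103.9] [0.774 0.511 0.152]
[ 69 114   4   3  10] [ 70.5 114.8] [0.745 0.491 0.145]
[ 60 116   4   5  13] [ 61.8 118.3] [0.734 0.512 0.156]
[ 51 121   4   2   5] [ 52.6 121.4] [0.736 0.556 0.117]
[ 32 124  17  10  68] [ 40.3 129.6] [0.708 0.585 0.137]
[ 49 127  15  14  64] [ 56.  133.7] [0.7   0.542 0.14 ]
[ 67 126   6   5  17] [ 69.9 127.9] [0.71  0.493 0.139]
[199 202   7   7  38] [202.1 204.7] [0.506 0.14  0.08 ]
collar 58 ((0.5073490738868713, 0.1402868926525116), 0.015196659602224827)
rim 653 ((0.5424193143844604, 0.13893690705299377), (0.19936130940914154, 0.15072926878929138), 88.52518463134766)
lid top 1482 0.6635000982598018 0.3256004339353755
pin 45 [ 0.4947 -0.3475  0.1167]
```

The button is at (0.507, 0.140, 0.080), which agrees with the filter pose. The lid's bar is at z 0.32, so the lid is on its stop. Move over the pin, then descend.

```bash
python3 -m inch '0.2 -0.9 -0.28 0 0 0 0;0.2 -0.9 -0.28 0 0 0 0;0.2 -0.9 -0.28 0 0 0 0;0.2 -0.9 -0.28 0 0 0 0;0.2 -0.9 -0.28 0 0 0 0;0.2 -0.9 -0.28 0 0 0 0;0.2 -0.9 -0.28 0 0 0 0;0.2 -0.9 -0.28 0 0 0 0;0.2 -0.92 -0.28 0 0 0 0'
python3 -m inch '0.2 0 0 1 0 0 0;0.2 0 0 1 0 0 0;0.2 0 0 1 0 0 0;0.2 0 0 1 0 0 0;0.2 0 0 1 0 0 0;0.2 0 0 0.8 0 0 0;0.2 0 0 0.5 0 0 0;0.2 0 0 0 0 0 0'
python3 - <<'E'
from h import *
c=camera("side");cv2.imwrite("pics/s3.png",cv2.resize(c["img"][60:210,270:420],(600,600)))
E
```

```text
time_s: 12.9
ee_pos: [0.4954, -0.3476, 0.3285]
eef_rot: [-3.141, -0.001, 1.571]
force: [-0.0, -0.0, -1.0]
grip_width: 0.0565
grip_force: 0.0
time_s: 13.9
ee_pos: [0.4954, -0.3467, 0.1394]
eef_rot: [-3.14, -0.001, 1.571]
force: [-0.2, 0.4, 0.2]
grip_width: 0.0566
grip_force: 0.0
```

View pics/s3.png

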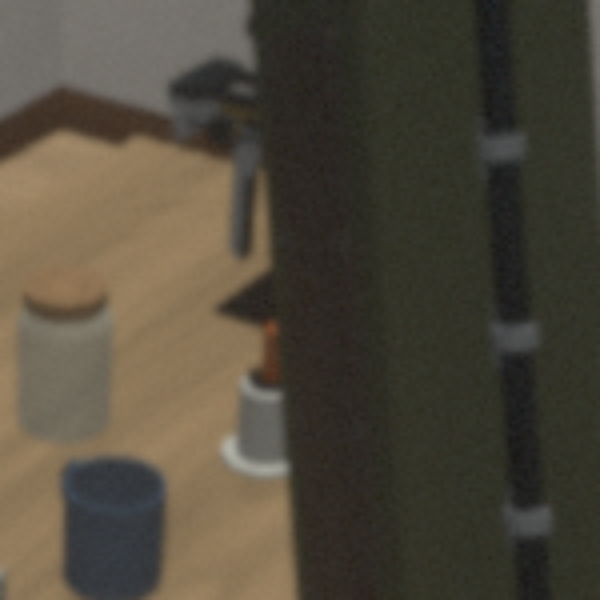

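The finger at (240,200) is well above the pin handle at (270,350), as expected. The arm hides the rest.

```bash
python3 -m inch '0.2 0 0 0.8 0 0 0;0.2 0 0 0.8 0 0 0;0.2 0 0 0.8 0 0 0;0.2 0 0 0.75 0 0 0;0.2 0 0 0 0 0 0'; python3 -m inch '-1 0 0 0 0 0 0;-1 0 0 0 0 0 0;-1 0 0 0 0 0 0;-1 0 0 0 0 0 0;-1 0 0 0 0 0 0' 40
```

```text
time_s: 14.58
ee_pos: [0.4955, -0.3469, 0.0455]
eef_rot: [-3.141, -0.001, 1.571]
force: [0.2, 0.5, -0.5]
grip_width: 0.0562
grip_force: 0.0
time_s: 15.2
ee_pos: [0.4958, -0.3472, 0.0461]
eef_rot: [3.141, 0.0, 1.571]
force: [0.7, 0.5, 2.3]
grip_width: 0.0175
grip_force: 40.0
```

```bash
python3 -m inch '-1 0 0 -0.4 0 0 0;-1 0 0 -0.8 0 0 0;-1 0 0 -0.8 0 0 0;-1 0 0 -0.8 0 0 0;-1 0 0 -0.8 0 0 0;-1 0 0 -0.8 0 0 0;-1 0 0 -0.8 0 0 0;-1 0 0 0 0 0 0'
python3 -m inch '-1 0.8 0 0 0 0 0;-1 0.8 0 0 0 0 0;-1 0.8 0 0 0 0 0;-1 0.8 0 0 0 0 0;-1 0.8 0 0 0 0 0;-1 0.8 0 0 0 0 0;-1 0.8 0 0 0 0 0;-1 0.8 0 0 0 0 0;-1 0.8 0 0 0 0 0;-1 0.8 0 0 0 0 0'
python3 -m inch '-1 0.8 0.05 0 0 0 0;-1 0.8 0.05 0 0 0 0;-1 0.8 0.05 0 0 0 0;-1 0.8 0.05 0 0 0 0;-1 0.8 0.05 0 0 0 0;-1 0.8 0.05 0 0 0 0;-1 0.8 0.05 0 0 0 0;-1 0.8 0.05 0 0 0 0;-1 1 0 0 0 0 0;-1 0.8 0 0 0 0 0'
python3 - <<'E'
from h import *
c=camera("side");np.savez("s4.npz",**c);W=cloud(c);I=c["img"]
cv2.imwrite("pics/s4.png",cv2.resize(I[120:280,170:330],(600,600)))
E
```

```text
time_s: 16.2
ee_pos: [0.4962, -0.3475, 0.2039]
eef_rot: [3.139, 0.002, 1.571]
force: [-0.1, 0.4, -1.2]
grip_width: 0.0174
grip_force: 40.0
time_s: 17.45
ee_pos: [0.4954, -0.1056, 0.2017]
eef_rot: [-3.142, -0.0, 1.571]
force: [-0.4, -0.2, -0.9]
grip_width: 0.0173
grip_force: 40.0
time_s: 18.7
ee_pos: [0.5071, 0.1405, 0.2016]
eef_rot: [-3.141, -0.0, 1.571]
force: [0.3, -0.8, -0.5]
grip_width: 0.0174
grip_force: 40.0
```

View pics/s4.png

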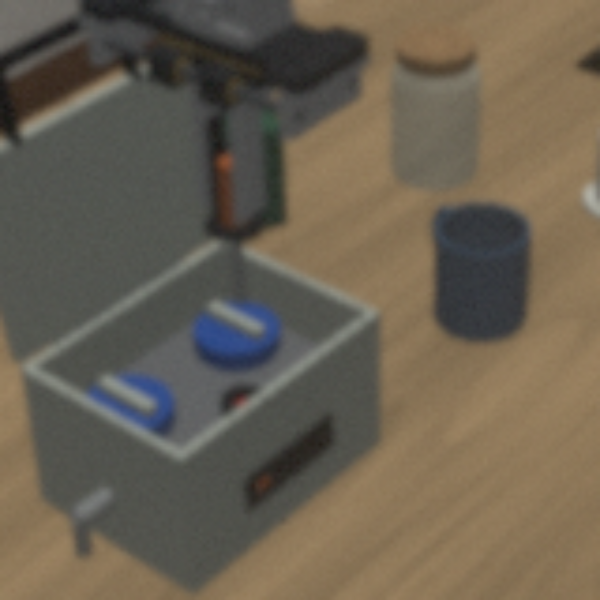

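The pin is held above the open filter: orange handle at (223,190), guard at (235,230), shank down to about (241,300), and the red button in its collar at (240,400). I'll measure the shank's tilt by depth before inserting.

```bash
python3 - <<'E'
from h import *
c=dict(np.load("s4.npz"));W=cloud(c);I=c["img"]
b=W.reshape(-1,3)
g=(abs(b[:,0]-.507)<.03)&(abs(b[:,1]-.14)<.03)&(b[:,2]>.155)&(b[:,2]<.30)
p=b[g];
for z in np.arange(.155,.29,.008):
    q=p[(p[:,2]>=z)&(p[:,2]<z+.008)]
    if len(q): print(round(z,3),len(q),q.mean(0).round(4),np.ptp(q,axis=0).round(3))
V=c["view"];K=c["intrinsics"]
for z in (.166,.2,.228,.28):
    x=(V@np.array([.507,.1405,z,1]))[:3];uv=K@(x/x[2]);print(z,uv[:2].round(1),((uv[:2]-[170,120])*3.75).round(0))
v=I[180:206,225:240].astype(int).sum(2);print(v[::3])
E
```

```text
0.163 4 [0.5067 0.1395 0.1675] [0.006 0.002 0.004]
0.171 9 [0.5045 0.1405 0.1754] [0.007 0.005 0.007]
0.179 8 [0.5052 0.1387 0.1825] [0.008 0.007 0.007]
0.187 7 [0.5049 0.1384 0.1902] [0.006 0.006 0.005]
0.195 9 [0.5043 0.1389 0.1985] [0.005 0.009 0.006]
0.203 11 [0.5053 0.1384 0.2068] [0.008 0.007 0.006]
0.211 3 [0.5058 0.1398 0.2121] [0.005 0.003 0.002]
0.219 13 [0.4986 0.1485 0.226 ] [0.024 0.028 0.004]
0.227 85 [0.5024 0.1425 0.2293] [0.038 0.039 0.007]
0.235 25 [0.5088 0.1455 0.2393] [0.03  0.009 0.007]
0.243 49 [0.5027 0.1444 0.2475] [0.042 0.022 0.008]
0.251 56 [0.5007 0.1436 0.2551] [0.042 0.022 0.008]
0.259 46 [0.5035 0.1444 0.2629] [0.042 0.018 0.008]
0.267 56 [0.5035 0.144  0.271 ] [0.043 0.018 0.008]
0.275 59 [0.5029 0.1427 0.2787] [0.046 0.019 0.008]
0.283 49 [0.5026 0.1428 0.2872] [0.045 0.021 0.007]
0.166 [232.4 200.4] [234. 301.]
0.2 [231.7 189.1] [231. 259.]
0.228 [231.1 179.5] [229. 223.]
0.28 [229.9 160.9] [225. 153.]
[[139 119 122 130 135 141 155 155 166 161 139 130 121 125 147]
 [229 234 230 197 186 154 147 135 126 141 169 186 217 251 288]
 [379 364 343 295 264 246 232 215 227 287 351 367 378 368 358]
 [262 241 232 238 230 230 223 212 214 219 262 288 313 345 377]
 [237 231 233 228 233 235 226 210 198 197 228 234 236 236 245]
 [217 229 233 229 242 228 223 216 199 218 221 231 236 239 233]
 [238 240 234 248 235 237 237 217 206 208 218 226 243 248 234]
 [301 366 399 398 371 351 316 285 261 249 252 250 261 261 253]
 [260 267 279 295 325 359 392 405 408 404 384 354 330 296 281]]
```

The shank is vertical with its axis at about (0.507, 0.137) and the tip at z 0.166 as expected. A nudge of 2 mm in y, then descend.

```bash
python3 -m inch '-1 0.07 0 0.4 0 0 0;-1 0 0 0.5 0 0 0;-1 0 0 0.5 0 0 0;-1 0 0 0.5 0 0 0;-1 0 0 0.4 0 0 0;-1 0 0 0.2 0 0 0;-1 0 0 0 0 0 0'
python3 -m inch '-1 0 0 0.1 0 0 0;-1 0 0 0.1 0 0 0;-1 0 0 0.1 0 0 0;-1 0 0 0 0 0 0;-1 0 0 0 0 0 0'
```

```text
time_s: 19.62
ee_pos: [0.5077, 0.141, 0.1266]
eef_rot: [-3.141, 0.0, 1.571]
force: [0.5, -0.1, -0.1]
grip_width: 0.0173
grip_force: 40.0
time_s: 20.25
ee_pos: [0.5078, 0.141, 0.1179]
eef_rot: [3.141, 0.0, 1.571]
force: [0.2, 0.3, -0.1]
grip_width: 0.017
grip_force: 40.0
```

```bash
python3 -m inch '-1 0 0 0.1 0 0 0;-1 0 0 0.05 0 0 0;-1 0 0 0 0 0 0;-1 0 0 0 0 0 0'
python3 -m inch '-1 0 0 0.05 0 0 0;-1 0 0 0.05 0 0 0;-1 0 0 0 0 0 0;-1 0 0 0 0 0 0'
```

```text
time_s: 20.75
ee_pos: [0.5079, 0.141, 0.1135]
eef_rot: [3.141, -0.0, 1.571]
force: [0.3, 0.1, 1.9]
grip_width: 0.0173
grip_force: 40.0
time_s: 21.25
ee_pos: [0.5078, 0.141, 0.1105]
eef_rot: [3.141, -0.0, 1.571]
force: [-0.1, 0.7, 3.9]
grip_width: 0.0173
grip_force: 40.0
```

```bash
python3 -m inch '-1 0 0 0.05 0 0 0;-1 0 0 0 0 0 0;-1 0 0 0 0 0 0'
python3 -m inch '-1 0 0 0.05 0 0 0;-1 0 0 0 0 0 0;-1 0 0 0 0 0 0'
```

```text
time_s: 21.62
ee_pos: [0.5081, 0.1411, 0.1098]
eef_rot: [3.14, -0.0, 1.571]
force: [-0.9, 1.0, 12.1]
grip_width: 0.0173
grip_force: 40.0
time_s: 22.0
ee_pos: [0.5084, 0.1412, 0.1094]
eef_rot: [3.139, -0.001, 1.571]
force: [-4.7, -0.5, 23.7]
grip_width: 0.0176
grip_force: 40.1
```

The force jumps at the bottom of the travel, so the button is fully down. Ease off slightly and hold for over 2 s.

```bash
python3 -m inch '-1 0 0 -0.04 0 0 0;-1 0 0 0 0 0 0;-1 0 0 0 0 0 0;-1 0 0 0 0 0 0;-1 0 0 0 0 0 0;-1 0 0 0 0 0 0;-1 0 0 0 0 0 0;-1 0 0 0 0 0 0;-1 0 0 0 0 0 0;-1 0 0 0 0 0 0';python3 -m inch '-1 0 0 0 0 0 0;-1 0 0 0 0 0 0;-1 0 0 0 0 0 0;-1 0 0 0 0 0 0;-1 0 0 0 0 0 0;-1 0 0 0 0 0 0;-1 0 0 0 0 0 0;-1 0 0 0 0 0 0;-1 0 0 0 0 0 0;-1 0 0 0 0 0 0'
```

```text
time_s: 23.25
ee_pos: [0.5081, 0.1411, 0.1097]
eef_rot: [3.14, -0.0, 1.571]
force: [-2.1, -0.1, 14.5]
grip_width: 0.0173
grip_force: 40.0
time_s: 24.5
ee_pos: [0.5081, 0.1411, 0.1097]
eef_rot: [3.14, -0.0, 1.571]
force: [-2.9, -0.2, 14.6]
grip_width: 0.0176
grip_force: 40.0
```

```bash
python3 -m inch '-1 0 0 -0.2 0 0 0;-1 0 0 -0.5 0 0 0;-1 0 0 -0.5 0 0 0;-1 0 0 -0.5 0 0 0;-1 0 0 -0.5 0 0 0;-1 0 0 -0.5 0 0 0;-1 0 0 -0.5 0 0 0;-1 0 0 0 0 0 0;-1 0 0 0 0 0 0'
python3 - <<'E'
from h import *
o=ctrl.get_obs();x,y,zz=o["ee_pos"];print(zz)
c=camera("side");W=cloud(c);b=W.reshape(-1,3)
g=(abs(b[:,0]-x)<.03)&(abs(b[:,1]-y)<.02)&(b[:,2]>zz-.05)&(b[:,2]<zz+.008);p=b[g]
for z in np.arange(zz-.05,zz+.012,.006):
    q=p[(p[:,2]>=z)&(p[:,2]<z+.006)]
    if len(q): print(round(z,3),len(q),q.mean(0).round(4))
print("tip",np.sort(p[:,2])[:5].round(4))
t=camera("top");b=cloud(t).reshape(-1,3);g=(b[:,0]>.6)&(b[:,0]<.7)&(abs(b[:,1]-.139)<.12)&(b[:,2]>.2);print("lid",g.sum(),b[g][:,2].max(),b[g][:,0].max())
E
```

```text
time_s: 25.62
ee_pos: [0.5075, 0.1409, 0.204]
eef_rot: [-3.141, 0.0, 1.571]
force: [0.6, 0.2, -1.0]
grip_width: 0.0171
grip_force: 40.0
0.2040399419332948
0.166 3 [0.5061 0.1391 0.1688]
0.172 6 [0.5053 0.1396 0.174 ]
0.178 8 [0.5049 0.1391 0.181 ]
0.184 5 [0.5054 0.1392 0.1871]
0.19 9 [0.5061 0.1389 0.1935]
0.196 6 [0.5056 0.1386 0.1993]
0.202 8 [0.505  0.1394 0.2045]
0.208 4 [0.5059 0.139  0.2102]
tip [0.1681 0.1685 0.1697 0.1725 0.1731]
lid 1485 0.3266607046115364 0.6630446037057748
```

No slip, the pin is upright, and the lid is still open. Return to the holder.

```bash
python3 -m inch '-1 -0.8 -0.02 0 0 0 0;-1 -0.8 -0.02 0 0 0 0;-1 -0.8 -0.02 0 0 0 0;-1 -0.8 -0.02 0 0 0 0;-1 -0.8 -0.02 0 0 0 0;-1 -0.8 -0.02 0 0 0 0;-1 -0.8 -0.02 0 0 0 0;-1 -0.8 -0.02 0 0 0 0;-1 -0.8 -0.02 0 0 0 0;-1 -0.8 -0.02 0 0 0 0'
python3 -m inch '-1 -0.8 -0.02 0 0 0 0;-1 -0.8 -0.02 0 0 0 0;-1 -0.8 -0.02 0 0 0 0;-1 -0.8 -0.02 0 0 0 0;-1 -0.8 -0.02 0 0 0 0;-1 -0.8 -0.03 0 0 0 0;-1 -0.8 -0.03 0 0 0 0;-1 -0.8 -0.03 0 0 0 0;-1 -0.8 -0.03 0 0 0 0;-1 -0.8 -0.03 0 0 0 0'
python3 -m inch '-1 -0.16 0 0 0 0 0;-1 0 0 0.5 0 0 0;-1 0 0 0.8 0 0 0;-1 0 0 0.8 0 0 0;-1 0 0 0.8 0 0 0;-1 0 0 0.4 0 0 0;-1 0 0 0 0 0 0'
```

```text
time_s: 26.98
ee_pos: [0.5015, -0.0997, 0.2041]
eef_rot: [-3.141, -0.0, 1.571]
force: [-0.1, -0.2, -0.7]
grip_width: 0.0171
grip_force: 40.0
time_s: 28.22
ee_pos: [0.4941, -0.3404, 0.2043]
eef_rot: [-3.141, -0.0, 1.571]
force: [-0.3, -0.3, 0.2]
grip_width: 0.0176
grip_force: 40.0
time_s: 29.1
ee_pos: [0.494, -0.3431, 0.1048]
eef_rot: [-3.141, -0.001, 1.571]
force: [-0.2, 0.2, -0.5]
grip_width: 0.0172
grip_force: 40.0
```

```bash
python3 -m inch '-1 0 0 0.3 0 0 0;-1 0 0 0.4 0 0 0;-1 0 0 0.4 0 0 0;-1 0 0 0.4 0 0 0;-1 0 0 0.25 0 0 0;-1 0 0 0.1 0 0 0;-1 0 0 0 0 0 0;-1 0 0 0 0 0 0'
python3 -m inch '-1 0 0 0.05 0 0 0;-1 0 0 0 0 0 0;-1 0 0 0 0 0 0'
```

```text
time_s: 30.1
ee_pos: [0.4944, -0.3439, 0.0504]
eef_rot: [3.141, 0.0, 1.571]
force: [0.1, 0.5, -1.3]
grip_width: 0.0174
grip_force: 40.0
time_s: 30.48
ee_pos: [0.4942, -0.3438, 0.0486]
eef_rot: [3.142, 0.0, 1.571]
force: [-0.6, -0.2, -1.2]
grip_width: 0.0176
grip_force: 40.0
```

```bash
python3 -m inch '-1 0 0 0.05 0 0 0;-1 0 0 0.04 0 0 0;-1 0 0 0 0 0 0;-1 0 0 0 0 0 0'
```

```text
time_s: 30.98
ee_pos: [0.4942, -0.3438, 0.0461]
eef_rot: [3.142, 0.0, 1.571]
force: [-1.6, 1.5, 3.9]
grip_width: 0.0172
grip_force: 40.0
```

Light contact at the original height, so the guard is on the rim. Release gently and go up.

```bash
python3 -m inch '-0.5 0 0 0 0 0 0;0.1 0 0 0 0 0 0;0.2 0 0 0 0 0 0;0.2 0 0 0 0 0 0;0.2 0 0 -0.4 0 0 0;0.2 0 0 -0.8 0 0 0;0.2 0 0 -1 0 0 0;0.2 0 0 -1 0 0 0;0.2 0 0 -1 0 0 0;0.2 0 0 -1 0 0 0' 10
python3 -m inch '0.2 0 -1 -0.5 0 0 0;0.2 0 -1 -0.5 0 0 0;0.2 0 -1 0 0 0 0;0.2 0 -1 0 0 0 0;0.2 0 0 0 0 0 0;0.2 0 0 0 0 0 0'
python3 - <<'E'
from h import *
c=camera("top");b=cloud(c).reshape(-1,3)
g=(abs(b[:,0]-.494)<.03)&(abs(b[:,1]+.345)<.03)
for a,d in((.06,.0725),(.0725,.09),(.09,.13)):
    q=b[g&(b[:,2]>a)&(b[:,2]<d)];print(a,len(q),q.mean(0).round(4) if len(q) else'',q[:,2].max().round(4) if len(q) else '')
g=(b[:,0]>.6)&(b[:,0]<.7)&(abs(b[:,1]-.139)<.12)&(b[:,2]>.2)&(b[:,2]<.36);print("lid",b[g][:,2].max(),b[g][:,0].max())
g=(abs(b[:,0]-.507)<.006)&(abs(b[:,1]-.14)<.006);print("btn",np.median(b[g][:,2]))
s=camera("side");cv2.imwrite("pics/end.png",np.hstack([cv2.resize(c["img"][90:270,80:460],(800,379))]))
E
```

```text
time_s: 32.22
ee_pos: [0.4941, -0.3438, 0.2039]
eef_rot: [3.141, 0.001, 1.571]
force: [0.2, -0.2, 0.4]
grip_width: 0.0565
grip_force: 0.0
time_s: 32.98
ee_pos: [0.3747, -0.3439, 0.2324]
eef_rot: [3.141, 0.001, 1.571]
force: [0.8, -0.2, -0.1]
grip_width: 0.0567
grip_force: 0.0
0.06 80 [ 0.4924 -0.3392  0.0689] 0.0723
0.0725 87 [ 0.4939 -0.3397  0.0758] 0.0897
0.09 52 [ 0.4945 -0.3429  0.1137] 0.1236
lid 0.32566804353405976 0.663092884309509
btn 0.07711006219900729
```

View pics/end.png

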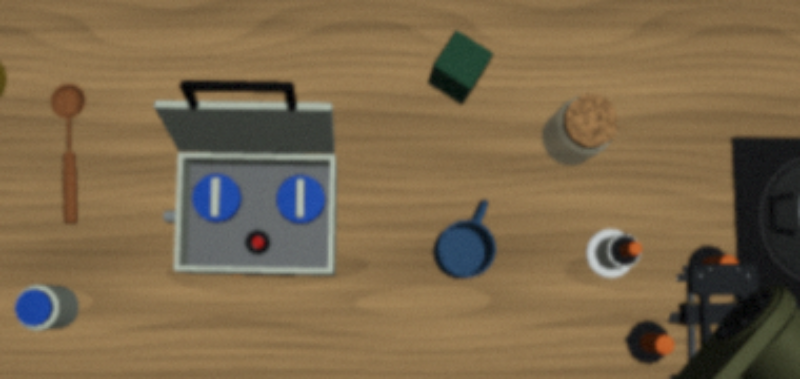

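The pin is upright in the white holder at (625,250), the lid is open, the button at (258,242) is visible, and nothing else has moved. I'll re-measure the button height the same way as before, then hand in.

```bash
python3 - <<'E'
from h import *
from station import ticket
def r(c):
    W=cloud(c);h=cv2.cvtColor(c["img"],cv2.COLOR_BGR2HSV)
    m=((h[...,0]<10)|(h[...,0]>170))&(h[...,1]>120)&(h[...,2]>60)&(abs(W[...,0]-.507)<.02)&(abs(W[...,1]-.14)<.02)
    return np.nanmean(W[m][:,2]).round(4),m.sum()
z0=r(dict(np.load("t3.npz")));z=[r(camera("top")) for _ in range(4)];print(z0,z)
if np.mean([a for a,_ in z])>z0[0]-.0012: print(ticket.hand_in())
E
```

```text
(np.float64(0.0793), np.int64(37)) [(np.float64(0.0793), np.int64(37)), (np.float64(0.0791), np.int64(38)), (np.float64(0.079), np.int64(38)), (np.float64(0.0797), np.int64(39))]
the job is handed in; nothing more can be done
None
```

The job is handed in: the lid is open on its stop, the red button was held fully down for over two seconds and has sprung back, the pin is upright in its white holder, and nothing else on the counter was visibly moved.

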